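Caliper check of a capacitor can

TASK

Check the tallest of the three black capacitors for swelling: stand it upright on the caliper stand's base plate between the caliper's open jaws, then roll the caliper's thumbwheel with a fingertip until both jaws lightly touch the can, and leave the can standing there with the jaws resting against it. Move the slide only by its thumbwheel and press the wheel lightly, never squeeze the can hard, and leave the other things on the bench where they are.

Things in the scene. Friction and masses are not known exactly. Their poses are not given: they have to be found in the camera images.
- cap: the tallest capacitor: a black upright can, diameter 35 mm, 62 mm high, two 5 mm high screw terminals on its top; about 85 g; its thin wall dents if the jaws squeeze it with more than about 6 N. Origin at the centre of its underside, z up along its axis. It stands loose on the bench, left of the caliper stand.
- cap_short: a shorter black capacitor can, diameter 35 mm, 40 mm high; origin at the centre of its underside. Leave it alone.
- cap_wide: a wider black capacitor can, diameter 51 mm, 50 mm high; origin at the centre of its underside. Leave it alone.
- stand: caliper stand fixed to the bench: it clamps a 150 mm digital caliper flat, display up. Origin: centre of the underside of its base plate (x 100, y 260, 10 mm thick: the can stands at z = 10 mm). Beam along y, at x 22 to 38 mm, mid-height z 30 mm. Both outside jaws reach from the beam to x = -20 mm, 3.6 mm thick at z 30. Clamps near y = 94 and -122 mm, x 10 to 50 mm, 48 mm high.
- fixed_jaw (a point): the middle of the fixed jaw's flat measuring face, halfway along the jaw, in the stand's frame at (0, 75, 30) mm; the face looks along the stand's -y.
- moving_jaw (a point): the middle of the moving jaw's flat measuring face, which looks along the stand's +y; in the stand's frame at (0, 75 mm - opening, 30 mm).
- slide (a joint): opening between the jaws in m: 0 shut, at most 0.09. Moved by rolling the thumbwheel, against about 3 N of friction; it stays where it is left. Dragging a fingertip along the wheel's rim towards the stand's +y shuts the jaws by half the distance dragged (the wheel travels along with the slide); towards -y opens them. A few N of press turn it. Jaw force is twice the drag force less the friction.
- wheel_rim (a point): foremost point (stand -x side, z 30 mm) of the thumbwheel's exposed rim: knurled wheel 16 mm diameter, 6 mm thick, upright axis, in the slide's edge that faces the robot, 56 mm to the -y side of the moving jaw's face. In the stand's frame the rim point is at x = 6 mm, the slide's own edge at x = 11 mm, so 5 mm stands out. Press towards the stand's +x. The slide tops out 39 mm above the bench.
- driver: screwdriver, 160 mm long, lying on the bench; leave it alone.
- meter: grey hand multimeter 75 x 150 x 34 mm, lying; leave it alone.
- heatsink: small finned aluminium heatsink 50 x 40 x 25 mm; leave it alone.
- spanner: open-ended spanner, 140 mm long, lying; leave it alone.
- spool: solder reel, 56 mm diameter, 34 mm high; leave it alone.
- caliper: the caliper's fixed part, clamped to the stand: steel beam and fixed jaw; same origin and axes as the stand.
Mind the look-alikes: they are no part of the job. What is shaped like the cap but green is not meant.

How it is judged:
By the outcome, as a careful person would: the job done as asked, in the order asked, and still so for the second after the job is handed in, with the robot touching nothing.
It also fails if it takes over 72 s, if anything falls off the work surface, if the arm or the gripper's body presses on something with over 40 N, if the wrist force passes 120 N, or if a joint passes its speed limit or range.

ROBOT

A 7-joint arm with a two-finger parallel gripper is mounted at the origin on the work surface. World frame = base frame: x ahead of the robot, y to its left, z up, the work surface at z = 0. Lengths are in m, angles in rad, forces in N, time in s.
With the tool pointing down it reaches from about 0.425 to 0.925 m from the base axis. Payload 6.8 kg.
Tool frame: the origin (TCP) lies on the centre line of the jaws, within the pads' length; the fingertips stand ahead of it and the grasp point (between the pads) lies 5 mm behind it (r.tcp_to_tips is the z of the fingertips in the tool frame, in m); z points along the fingers, y is the line along which they close (so a half turn about z gives the same grasp; the last joint's range is limited). The gripper opens to 85 mm and grips with 20 to 120 N. Pads are 22 mm wide; open, the fingers measure 114 mm over their backs; the gripper's body (76 mm by 85 mm) begins 54 mm behind the grasp point. The pads swing forward as they close: fully open they stand 13 mm farther back than shut.
Start: joints at [1.161, 0.477, 0.022, 1.555, -0.011, 1.109, -0.083], TCP at [0.201, -0.645, 0.245] pointing down, gripper open.
Joint ranges: [-2.96, 2.96], [-0.34, 2.1], [-1.41, 1.46], [0.24, 2.44], [-1.37, 4.51], [0.17, 1.92], [-2.96, 2.96]. Speed limits (rad/s): [2.39, 2.39, 3.14, 3.14, 3.14, 3.14, 3.14].

INTERFACE

Orientations are given as a 3x3 rotation matrix whose columns are the frame's x, y, z axes.
In Python, from bench import r gives the robot as it stands. The module is installed in compiled form; this text tells all that it offers.
- The arm moves only by the shell command python3 -m crank 'ROWS'. ROWS is a JSON list of rows, 1 to 12 of them, each of 7 numbers: the finger opening in m, then dx, dy, dz in m, then a rotation vector rx, ry, rz in rad; each row shifts and turns the commanded pose from where the row before left it, along the tool's axes as they then stand; what a row does not reach is not made up. A row lasts 1/12 s, in which the tool goes at most 0.0417 m and 0.125 rad, less where a joint would pass 70% of its speed; a pose out of reach is approached as far as the arm can. The fingers move at their own pace and stop on an object; the grip force is fixed at half the most. Time passes only in rows, so rows that do not move let the fingers close. It prints the time, the measured TCP pose, the force, the opening and the grip force at its end.
- r.get_obs(): the state, without advancing time (a new reading comes with each control period).
- r.camera(name): name is "scene" or "side" or "wrist"; returns the picture (480x640x3 uint8, blue, green, red); there is no depth.
- r.calibration(name): a dict with "K" (3x3 intrinsics, pixels), "cam_to_world" (4x4, takes a point from camera to world coordinates); the wrist camera has in their place "hand_eye" (4x4, takes a point from camera to tool coordinates, whose origin is the TCP and whose axes are the flange's). Camera axes: x right, y up, looking along -z (the intrinsics and any distortion apply to the point x, -y, -z); pixel columns grow to the right and rows downward; lengths in m; the calibration is good to about 2 mm. A picture is of the moment at which its call begins: read the wrist's pose just before it. calibration takes no time and is no camera call.
- r.job_done(): hands the job in; it is judged then, once.
The state is a dict: "time_s": time; "qpos": joint angles; "joint_vel": joint speeds; "effort": joint torques, N m; "eef_pos": TCP position; "tcp_rot": TCP orientation; "ft_force": force on the tool from outside, world axes, zero at the start; "ft_torque": the same for the moment, N m; "finger_gap": finger opening in m; "grasp_force": force on a finger pad.
Only numpy, scipy, OpenCV 4.12 (cv2) and the standard library are available. Lean on these libraries where they do the work, as an engineer would, in place of code of your own. Each camera call takes 0.05 s, during which the arm holds its last target. There are 200 camera calls.

## Working session

There is one attempt and no reset: what is moved stays moved. The work goes in short steps, Python scripts to look and compute and a shell command to move; the robot and the scene stay as the last step left them, time stands still between calls to the robot, and variables do not carry over. Pictures are saved under pics/ and viewed, at most 10 in all, crops included, and the job is handed in when it is done.

```bash
mkdir -p pics
python3 - <<'E'
from bench import r
import cv2,numpy as np
for n in("scene","side"):
    cv2.imwrite(f"pics/{n}0.png",r.camera(n)); c=r.calibration(n); print(n,{k:np.round(v,4).tolist() for k,v in c.items()})
c=r.calibration("wrist");print({k:np.round(v,4).tolist() for k,v in c.items()})
o=r.get_obs();print(o["time_s"],o["eef_pos"],o["tcp_rot"],o["finger_gap"],r.tcp_to_tips)
E
```

```text
scene {'K': [[478.4758, 0.0, 321.7733], [0.0, 478.4758, 228.1907], [0.0, 0.0, 1.0]], 'cam_to_world': [[-0.4865, -0.5356, 0.6902, 1.118], [0.8734, -0.2805, 0.398, 0.274], [-0.0196, 0.7965, 0.6043, 0.5744], [0.0, 0.0, 0.0, 1.0]]}
side {'K': [[614.7337, 0.0, 330.1195], [0.0, 614.7337, 238.1067], [0.0, 0.0, 1.0]], 'cam_to_world': [[-0.923, 0.2556, -0.2877, 0.1834], [-0.3848, -0.6083, 0.6942, 0.8093], [0.0025, 0.7515, 0.6598, 0.8558], [0.0, 0.0, 0.0, 1.0]]}
{'K': [[421.5312, 0.0, 315.9788], [0.0, 421.5312, 240.415], [0.0, 0.0, 1.0]], 'hand_eye': [[-0.0016, 0.9532, 0.3022, 0.0761], [1.0, 0.0014, 0.001, 0.0002], [0.0006, 0.3022, -0.9532, -0.1286], [0.0, 0.0, 0.0, 1.0]]}
0.1 [ 0.20046626 -0.64401109  0.24443699] [[ 9.54796113e-01  2.97260830e-01 -6.17960577e-04]
 [ 2.97261439e-01 -9.54794931e-01  1.50864459e-03]
 [-1.41564684e-04 -1.62414384e-03 -9.99998671e-01]] 0.08560119465774974 0.014
```

View pics/scene0.png

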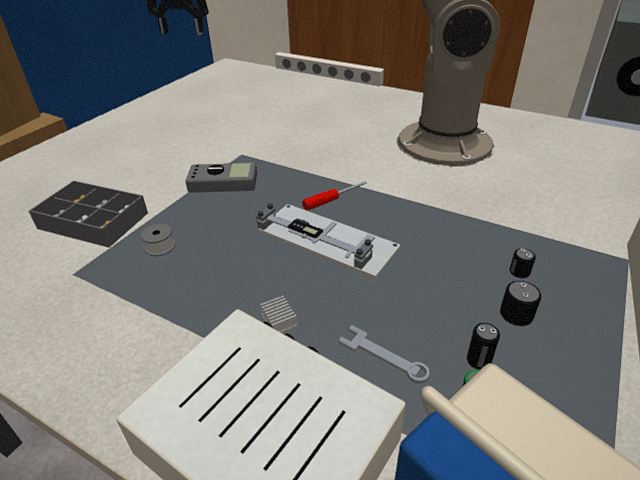

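View pics/side0.png

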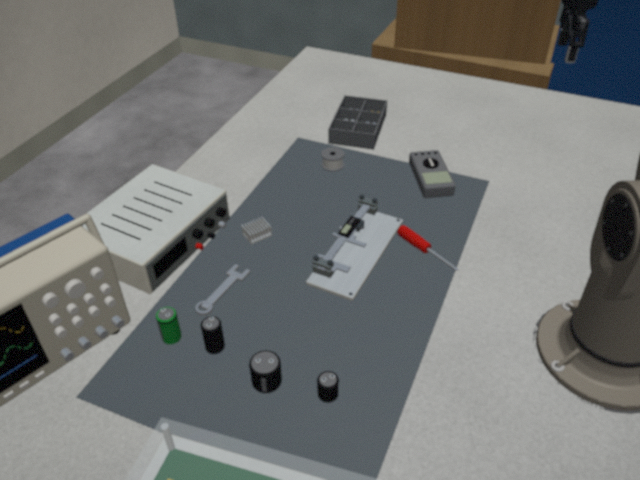

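Scene view: tall can at about (484,345) with the stand at (330,238). Side view: tall can at (213,334), the green look-alike at (169,325), the stand at (350,250).

```bash
cat > h.py <<'E'
from bench import r
import cv2,numpy as np
def ray(n,uv,T=None):
    c=r.calibration(n);M=c["cam_to_world"] if T is None else T
    K=np.array(c["K"]);M=np.array(M)
    d=np.array([(uv[0]-K[0,2])/K[0,0],-(uv[1]-K[1,2])/K[1,1],-1.]);return M[:3,3],M[:3,:3]@d
def onz(n,uv,z,T=None):
    p,d=ray(n,uv,T);return p+d*(z-p[2])/d[2]
def wT():
    o=r.get_obs();T=np.eye(4);T[:3,:3]=o["tcp_rot"];T[:3,3]=o["eef_pos"];return T@np.array(r.calibration("wrist")["hand_eye"])
def tri(a,b):
    (p,d),(q,e)=a,b;A=np.c_[d,-e];s=np.linalg.lstsq(A,q-p,rcond=None)[0];x,y=p+d*s[0],q+e*s[1];return (x+y)/2,np.linalg.norm(x-y)
E
python3 - <<'E'
from h import *
a=cv2.imread("pics/scene0.png");b=cv2.imread("pics/side0.png")
A=cv2.resize(a[190:290,245:415],None,fx=4.7,fy=4.7,interpolation=2)[:, :800];B=cv2.resize(b[185:305,290:420],None,fx=4,fy=4,interpolation=2)
cv2.imwrite("pics/ca.png",A[:600]);cv2.imwrite("pics/cb.png",B)
for n,im,box in(("scene",a,(460,315,505,372)),("side",b,(195,310,230,360))):
    x0,y0,x1,y1=box;g=im[y0:y1,x0:x1].max(2);m=(g<48).astype(np.uint8)
    k,l,s,c=cv2.connectedComponentsWithStats(m);i=1+s[1:,4].argmax();print(n,s[i]+[x0,y0,0,0,0],c[i]+[x0,y0])
    ys,xs=np.where(l==i);
    # centroid approx can centre z=.031
    print(onz(n,c[i]+[x0,y0],.031))
E
```

```text
scene [467 323  33  47 717] [481.13947001 348.52859135]
[0.63735186 0.24946759 0.031     ]
side [202 323  22  31 453] [213.38852097 339.4790287 ]
[0.62593035 0.26147922 0.031     ]
```

View pics/ca.png

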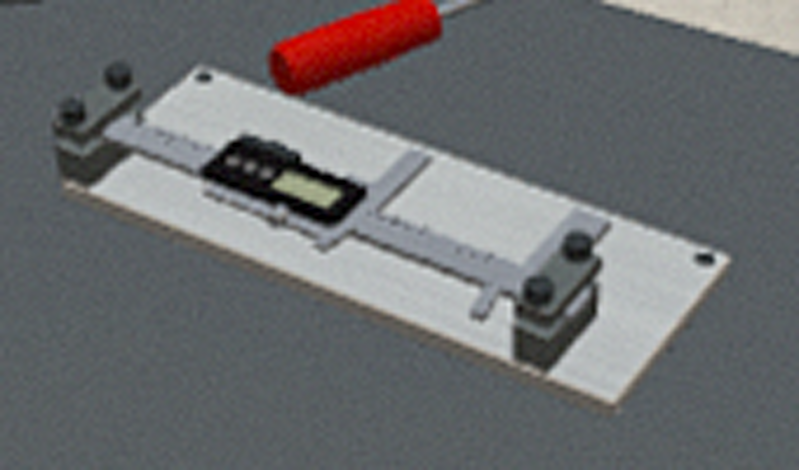

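View pics/cb.png

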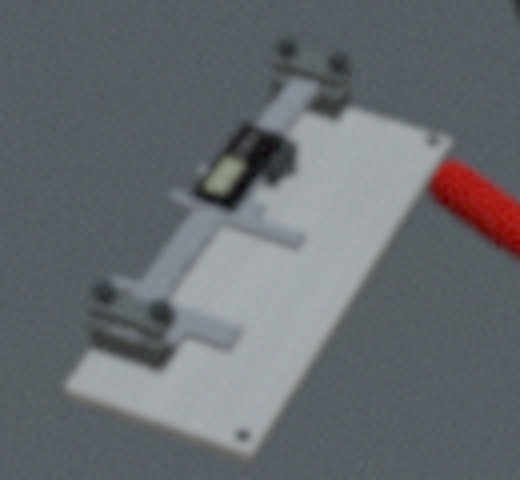

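The scene crop shows plate corners at (200,67), (730,258) and (617,402). The side crop shows them at (452,138), (250,452) and (68,388). The jaw tips are visible in both crops.

Run:
```python
from h import *
sc=lambda u,v:(245+(u+.5)/4.7-.5,190+(v+.5)/4.7-.5)
sd=lambda u,v:(290+(u+.5)/4-.5,185+(v+.5)/4-.5)
S=dict(A=(200,67),B=(730,258),C=(617,402),s1=(204,77),s2=(705,259));D=dict(A=(452,138),B=(250,452),C=(68,388),s1=(433,139),s2=(243,435))
for k in S:
    p,q=onz("scene",sc(*S[k]),.01),onz("side",sd(*D[k]),.01)
    print(k,p.round(4),q.round(4),*tri(ray("scene",sc(*S[k])),ray("side",sd(*D[k]))))
for n,f,pts in(("scene",sc,[(430,153),(403,148),(610,222),(575,210)]),("side",sd,[(303,237),(296,247),(242,330),(235,350)])):
    for p in pts: print(n,p,onz(n,f(*p),.032).round(4))
# cap terminals top
a=cv2.imread("pics/scene0.png");b=cv2.imread("pics/side0.png")
o=np.hstack([cv2.resize(a[310:380,455:515],None,fx=6,fy=6,interpolation=2),cv2.resize(b[303:373,185:245],None,fx=6,fy=6,interpolation=2)])
cv2.imwrite("pics/cc.png",o)
```

```text
A [ 0.4334 -0.2032  0.01  ] [ 0.4315 -0.1988  0.01  ] [ 0.43223062 -0.20326037  0.00792632] 0.0026049265405708247
B [0.4498 0.0554 0.01  ] [0.4488 0.0598 0.01  ] [0.44925175 0.05624237 0.00827436] 0.003075622407251913
C [0.5471 0.05   0.01  ] [0.5449 0.0544 0.01  ] [0.54591232 0.05048475 0.00767166] 0.002849895169780239
s1 [ 0.4392 -0.1974  0.01  ] [ 0.4407 -0.194   0.01  ] [ 0.44076568 -0.1956151   0.01022193] 0.002460656129167984
s2 [0.455  0.0469 0.01  ] [0.4558 0.0508 0.01  ] [0.45589191 0.04828364 0.00948771] 0.003157604423521428
scene (430, 153) [ 0.4693 -0.0683  0.032 ]
scene (403, 148) [ 0.4713 -0.0796  0.032 ]
scene (610, 222) [0.4768 0.0146 0.032 ]
scene (575, 210) [ 0.4762 -0.0006  0.032 ]
side (303, 237) [ 0.4704 -0.0687  0.032 ]
side (296, 247) [ 0.4711 -0.0603  0.032 ]
side (242, 330) [0.4744 0.0058 0.032 ]
side (235, 350) [0.4725 0.0199 0.032 ]
```

View pics/cc.png

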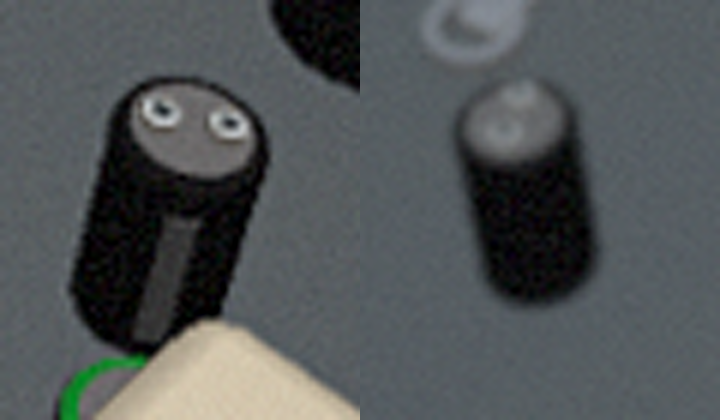

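The crop shows the tall can's top rim centred at about (188,141) in the left panel (scene) and (156,122) in the right panel (side). The green can sits just behind it.

Run:
```python
from h import *
s=(455+188/6,310+141/6);d=(185+156/6,303+122/6)
print(onz("scene",s,.062),onz("side",d,.062),tri(ray("scene",s),ray("side",d)))
print("green",onz("side",(168,314),.062),"wide",onz("side",(265,358),.05),onz("scene",(522,292),.05))
A=np.array([.4324,-.2012]);B=np.array([.4493,.0576]);C=np.array([.546,.0522])
y=(B-A)/np.linalg.norm(B-A);x=(C-B)/np.linalg.norm(C-B);print(np.arctan2(-y[0],y[1]),np.arctan2(x[1],x[0]),(A+C)/2)
```

```text
[0.63607493 0.25057292 0.062     ] [0.63098245 0.2534282  0.062     ] (array([0.63293968, 0.25064503, 0.05845679]), np.float64(0.0005412593079392758))
green [0.7097885  0.26377257 0.062     ] wide [0.51860509 0.27501278 0.05      ] [0.51802477 0.27752429 0.05      ]
-0.06520880684554532 -0.05578487408095852 [ 0.4892 -0.0745]
```

```bash
python3 -m crank '[[0.08,0,0,0,0,0,-0.1208],[0.08,0,0,0,0,0,-0.1208],[0.08,0,0,0,0,0,-0.1208],[0.08,0,0,0,0,0,-0.1208],[0.08,0,0,0,0,0,-0.1208],[0.08,0,0,0,0,0,-0.1208],[0.08,0,0,0,0,0,-0.1208],[0.08,0,0,0,0,0,-0.1208],[0.08,0,0,0,0,0,-0.1208],[0.08,0,0,0,0,0,-0.1208]]'
cat >> h.py <<'E'
def go(t,yaw=None):
    o=r.get_obs();R=np.array(o["tcp_rot"]);print("t",o["time_s"],"pos",o["eef_pos"].round(4),"yaw",np.arctan2(R[1,0],R[0,0]).round(4),"tilt",R[:2,2].round(4),"F",o["ft_force"].round(2),"gap",round(o["finger_gap"],4),"j",o["qpos"].round(2));print("tool delta",(R.T@(np.array(t)-o["eef_pos"])).round(4))
E
python3 -c "
from h import *
go([.633,.252,.2])"
```

```text
time_s: 0.93
eef_pos: [0.2004, -0.6442, 0.2447]
tcp_rot: [[0.055, 0.998, -0.0], [0.998, -0.055, 0.001], [0.001, -0.0, -1.0]]
ft_force: [-0.2, -0.5, 0.3]
finger_gap: 0.0799
grasp_force: 0.0
t 0.9333 pos [ 0.2004 -0.6442  0.2447] yaw 1.5157 tilt [-0.0004  0.001 ] F [-0.23 -0.51  0.34] gap 0.0799 j [ 1.34  0.49 -0.24  1.54  0.12  1.13  1.03]
tool delta [0.9186 0.3826 0.0454]
```

```bash
python3 -m crank '[[0.08,0.0375,0.0156,0,0,0,0],[0.08,0.0375,0.0156,0,0,0,0],[0.08,0.0375,0.0156,0,0,0,0],[0.08,0.0375,0.0156,0,0,0,0],[0.08,0.0375,0.0156,0,0,0,0],[0.08,0.0375,0.0156,0,0,0,0],[0.08,0.0375,0.0156,0,0,0,0],[0.08,0.0375,0.0156,0,0,0,0],[0.08,0.0375,0.0156,0,0,0,0]]' >/dev/null; python3 -m crank '[[0.08,0.0375,0.0156,0,0,0,0],[0.08,0.0375,0.0156,0,0,0,0],[0.08,0.0375,0.0156,0,0,0,0],[0.08,0.0375,0.0156,0,0,0,0],[0.08,0.0375,0.0156,0,0,0,0],[0.08,0.0375,0.0156,0,0,0,0],[0.08,0.0375,0.0156,0,0,0,0],[0.08,0.0375,0.0156,0,0,0,0],[0.08,0.0375,0.0156,0,0,0,0],[0.08,0,0,0,0,0,0],[0.08,0,0,0,0,0,0]]' >/dev/null
python3 -c "
from h import *
go([.633,.252,.2]);T=wT();np.save('T1.npy',T);cv2.imwrite('pics/w1.png',r.camera('wrist'))"
```

```text
t 2.6 pos [0.5224 0.015  0.245 ] yaw 1.5152 tilt [-0.0004  0.0014] F [ 0.37 -0.66  0.43] gap 0.0798 j [ 0.4   0.29 -0.65  1.88  0.2   1.03 -0.39]
tool delta [0.2427 0.0973 0.0453]
```

View pics/w1.png

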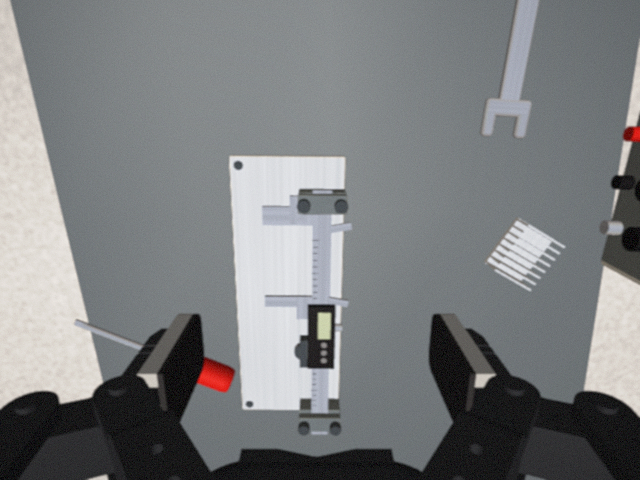

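Wrist view: plate corners at (230,157), (345,157) and (241,410). The fixed jaw face is at row ~223, the moving jaw face at row ~296, the jaw tips at column ~264, and the dark thumbwheel at (300,351).

Run:
```python
from h import *
T=np.load('T1.npy');im=cv2.imread('pics/w1.png')
P=lambda u,v,z:onz("wrist",(u,v),z,T)
m=cv2.inRange(im,(165,165,165),(255,255,255))[140:430,220:360]
k,l,s,c=cv2.connectedComponentsWithStats(m);i=1+s[1:,4].argmax();ys,xs=np.where(l==i)
q=np.array([P(x+220,y+140,.01)[:2] for x,y in zip(xs,ys)],np.float32)
rc=cv2.minAreaRect(q);print(rc,cv2.boxPoints(rc))
L=[]
for v in range(180,400,10):
    row=np.where(l[v-140]==i)[0];L.append(P(row.min()+220-.5,v,.01)[:2])
L=np.array(L);print("left edge dx/dy",np.polyfit(L[:,1],L[:,0],1))
for n,(u,v,z) in dict(c1=(230,157,.01),c2=(345,157,.01),c3=(241,410,.01),f0=(263,223,.032),f1=(290,223,.032),m0=(266,296,.032),m1=(300,296,.032),wheel=(295.5,351,.033)).items(): print(n,P(u,v,z).round(4))
g=cv2.cvtColor(im,6)
print(g[195:312:1,280].tolist());print(g[351,280:306].tolist(),g[300,258:272].tolist());print(g[335:368,299].tolist())
```

```text
Traceback (most recent call last):
  File "h.py", line 8, in onz
    p,d=ray(n,uv,T);return p+d*(z-p[2])/d[2]
        ~~~^^^^^^^^
  File "h.py", line 4, in ray
    c=r.calibration(n);M=c["cam_to_world"] if T is None else T
ValueError: time passes only in moves, steps and waits
```

```bash
sed -i 's/^def ray/C={n:r.calibration(n) for n in("scene","side","wrist")}\ndef ray/; s/c=r.calibration(n);/c=C[n];/' h.py
python3 - <<'E'
from h import *
T=np.load('T1.npy');im=cv2.imread('pics/w1.png')
P=lambda u,v,z:onz("wrist",(u,v),z,T)
m=cv2.inRange(im,(165,165,165),(255,255,255))[140:430,220:360]
k,l,s,c=cv2.connectedComponentsWithStats(m);i=1+s[1:,4].argmax()
L=[]
for v in range(180,400,10):
    row=np.where(l[v-140]==i)[0];L.append(P(row.min()+220-.5,v,.01)[:2])
L=np.array(L);print("left edge dx/dy",np.polyfit(L[:,1],L[:,0],1))
for n,(u,v,z) in dict(c1=(230,157,.01),c2=(345,157,.01),c3=(241,410,.01),f0=(263,223,.032),f1=(290,223,.032),m0=(266,296,.032),m1=(300,296,.032),wheel=(295.5,351,.033)).items(): print(n,P(u,v,z).round(4))
g=cv2.cvtColor(im,6)
print(g[195:312:1,280].tolist());print(g[351,280:306].tolist(),g[300,258:272].tolist());print(g[335:368,299].tolist())
E
```

```text
left edge dx/dy [0.06472639 0.44469055]
c1 [0.4498 0.0558 0.01  ]
c2 [0.5476 0.0502 0.01  ]
c3 [ 0.4306 -0.2022  0.01  ]
f0 [0.4756 0.002  0.032 ]
f1 [0.4983 0.0007 0.032 ]
m0 [ 0.4719 -0.0649  0.032 ]
m1 [ 0.502  -0.0666  0.032 ]
wheel [ 0.4942 -0.1213  0.033 ]
[221, 219, 221, 219, 221, 221, 221, 218, 220, 217, 186, 158, 159, 176, 175, 181, 182, 183, 182, 178, 176, 174, 175, 175, 179, 178, 183, 186, 183, 192, 203, 219, 224, 223, 220, 222, 222, 222, 223, 221, 223, 222, 222, 224, 224, 222, 222, 223, 224, 224, 224, 223, 223, 221, 222, 222, 224, 223, 224, 222, 220, 224, 224, 223, 224, 222, 224, 223, 226, 226, 227, 224, 226, 223, 225, 226, 224, 223, 225, 223, 225, 224, 224, 226, 223, 225, 225, 227, 222, 223, 226, 225, 224, 226, 223, 224, 227, 226, 227, 208, 154, 138, 167, 185, 186, 180, 177, 172, 176, 177, 180, 196, 218, 225, 225, 227, 225]
[225, 224, 222, 224, 219, 221, 224, 225, 224, 222, 220, 222, 221, 203, 155, 102, 76, 75, 78, 78, 82, 78, 77, 80, 76, 83] [222, 221, 223, 223, 222, 222, 211, 193, 180, 181, 180, 182, 182, 182]
[189, 179, 174, 174, 167, 169, 164, 153, 109, 69, 68, 71, 74, 80, 80, 79, 78, 84, 78, 76, 79, 77, 86, 103, 137, 168, 172, 172, 175, 171, 170, 175, 189]
```

```bash
python3 -m crank '[[0.058,0.0347,0.0139,0,0,0,0],[0.058,0.0347,0.0139,0,0,0,0],[0.058,0.0347,0.0139,0,0,0,0],[0.058,0.0347,0.0139,0,0,0,0],[0.058,0.0347,0.0139,0,0,0,0],[0.058,0.0347,0.0139,0,0,0,0],[0.058,0.0347,0.0139,0,0,0,0],[0.058,0,0,0,0,0,0],[0.058,0,0,0,0,0,0]]' >/dev/null
python3 -c "
from h import *
go([.633,.252,.05]);T=wT();np.save('T2.npy',T);im=r.camera('wrist');cv2.imwrite('pics/w2.png',im)
o=r.get_obs()
cv2.imwrite('pics/w2c.png',cv2.resize(im[60:360,160:480],None,fx=2,fy=2))"
```

```text
t 3.4 pos [0.634  0.249  0.2443] yaw 1.5108 tilt [-0.0015 -0.0002] F [ 0.17 -1.36  0.11] gap 0.0576 j [-0.04  0.57 -0.64  1.5   0.35  1.19 -0.79]
tool delta [ 0.003  -0.0009  0.1943]
```

View pics/w2c.png

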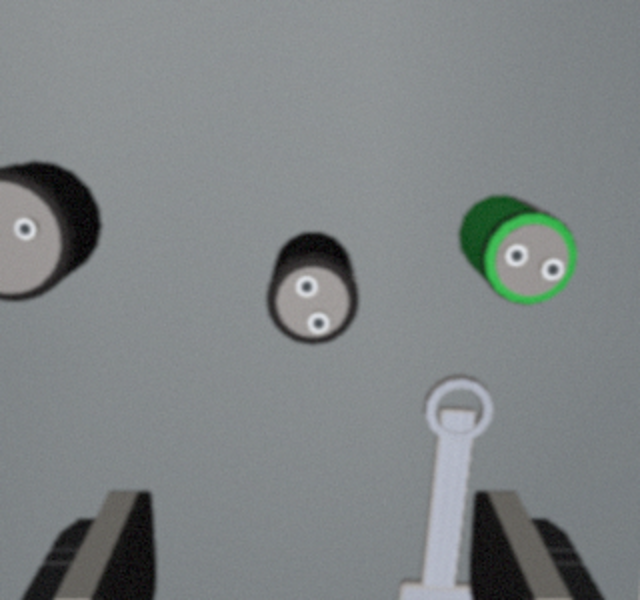

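The can's top is centred at crop (313,301), i.e. image pixel (316.5,210.5). The neighbours are well clear of the fingers.

```bash
python3 -c "
from h import *
T=np.load('T2.npy');p=onz('wrist',(316.5,210.5),.062,T);print(p);go([p[0],p[1],.05])
for u in (268,357): print(onz('wrist',(160+u/2,210.5),.062,T))"
```

```text
[0.63292433 0.2511147  0.062     ]
t 3.45 pos [0.6341 0.2469 0.2444] yaw 1.5086 tilt [-0.0012 -0.0017] F [-0.25 -0.26  0.09] gap 0.0582 j [-0.04  0.57 -0.64  1.51  0.35  1.19 -0.79]
tool delta [ 0.0045 -0.0012  0.1944]
[0.61592937 0.25215229 0.062     ]
[0.64953709 0.25010044 0.062     ]
```

```bash
python3 -m crank '[[0.058,0.001,0,0.039,0,0,0],[0.058,0.001,-0.001,0.039,0,0,0],[0.058,0.001,0,0.039,0,0,0],[0.058,0,0,0.039,0,0,0],[0.058,0,0,0.038,0,0,0],[0.058,0,0,0,0,0,0],[0.058,0,0,0,0,0,0]]' >/dev/null
python3 -c "
from h import *
go([.633,.251,.05]);go([.633,.251,.05])"
```

```text
t 4.0333 pos [0.6323 0.248  0.0499] yaw 1.5071 tilt [-0.0038 -0.0034] F [-0.19  0.27  1.23] gap 0.0579 j [-0.09  0.77 -0.55  1.64  0.49  0.88 -0.9 ]
tool delta [ 0.003   0.0005 -0.0001]
t 4.0333 pos [0.6323 0.248  0.0499] yaw 1.5071 tilt [-0.0038 -0.0034] F [-0.19  0.27  1.23] gap 0.0579 j [-0.09  0.77 -0.55  1.64  0.49  0.88 -0.9 ]
tool delta [ 0.003   0.0005 -0.0001]
```

```bash
python3 -m crank '[[0.058,0.002,0,0,0,0,0],[0.02,0,0,0,0,0,0],[0.02,0,0,0,0,0,0],[0.02,0,0,0,0,0,0],[0.02,0,0,0,0,0,0],[0.02,0,0,0,0,0,0],[0.02,0,0,0,0,0,0],[0.02,0,0,0,0,0,0]]'; python3 -m crank '[[0.02,0,0,-0.02,0,0,0],[0.02,0,0,-0.03,0,0,0],[0.02,0,0,-0.03,0,0,0],[0.02,0,0,-0.02,0,0,0],[0.02,0,0,0,0,0,0],[0.02,0,0,0,0,0,0]]'
python3 -c "
from h import *
go([.4899,-.0226,.15])"
```

```text
time_s: 4.7
eef_pos: [0.635, 0.2546, 0.0548]
tcp_rot: [[0.061, 0.998, 0.004], [0.998, -0.061, 0.002], [0.002, 0.004, -1.0]]
ft_force: [-1.7, 0.3, 8.4]
finger_gap: 0.0328
grasp_force: 59.1
time_s: 5.2
eef_pos: [0.6344, 0.2543, 0.1542]
tcp_rot: [[0.061, 0.998, 0.004], [0.998, -0.061, 0.001], [0.002, 0.004, -1.0]]
ft_force: [0.4, -0.2, -1.6]
finger_gap: 0.0332
grasp_force: 59.8
t 5.2 pos [0.6344 0.2543 0.1542] yaw 1.5097 tilt [0.0045 0.0015] F [ 0.4  -0.19 -1.58] gap 0.0332 j [-0.06  0.65 -0.61  1.58  0.42  1.03 -0.85]
tool delta [-0.2852 -0.1273  0.0031]
```

```bash
python3 -m crank '[[0.02,-0.03,-0.014,0,0,0,0],[0.02,-0.0365,-0.0163,0,0,0,0],[0.02,-0.0365,-0.0163,0,0,0,0],[0.02,-0.0365,-0.0163,0,0,0,0],[0.02,-0.0365,-0.0163,0,0,0,0],[0.02,-0.0365,-0.0163,0,0,0,0],[0.02,-0.0365,-0.0163,0,0,0,0],[0.02,-0.0365,-0.0155,0,0,0,0],[0.02,0,0,0,0,0,0],[0.02,0,0,0,0,0,0],[0.02,0,0,0,0,0,0]]'
python3 -c "
from h import *
go([.4899,-.0226,.08])
a=r.camera('scene');b=r.camera('side');w=r.camera('wrist')
cv2.imwrite('pics/s3.png',a);cv2.imwrite('pics/d3.png',b);cv2.imwrite('pics/w3.png',w)
A=cv2.resize(a[130:290,270:430],None,fx=2.5,fy=2.5,interpolation=2);B=cv2.resize(b[150:310,290:450],None,fx=2.5,fy=2.5,interpolation=2);cv2.imwrite('pics/m3.png',np.hstack([A,B]))
go([.4899,-.0226,.08])"
```

```text
time_s: 6.12
eef_pos: [0.4888, -0.0234, 0.1511]
tcp_rot: [[0.061, 0.998, -0.0], [0.998, -0.061, 0.0], [0.0, -0.0, -1.0]]
ft_force: [-0.2, 0.7, -0.4]
finger_gap: 0.0331
grasp_force: 59.9
t 6.1167 pos [ 0.4888 -0.0234  0.1511] yaw 1.5094 tilt [-0.0001  0.0003] F [-0.21  0.67 -0.36] gap 0.0331 j [ 0.47  0.37 -0.66  2.05  0.3   0.82 -0.42]
tool delta [0.0008 0.0011 0.0711]
t 6.2667 pos [ 0.4894 -0.0218  0.1513] yaw 1.5123 tilt [0.0003 0.0009] F [ 0.18  1.21 -0.46] gap 0.0331 j [ 0.47  0.37 -0.66  2.04  0.3   0.82 -0.42]
tool delta [-0.0008  0.0006  0.0713]
```

View pics/m3.png

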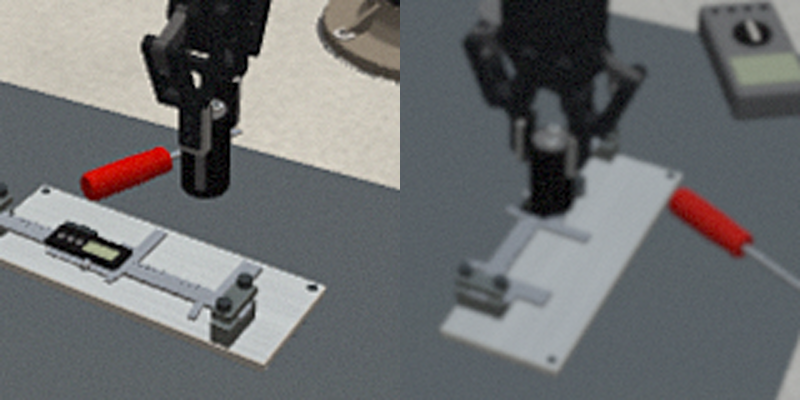

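The can hangs upright in both panels. Its bottom centre is at about (205,187) in the left panel and (150,203) in the right panel.

```bash
python3 - <<'E'
from h import *
s=(270+205/2.5,130+187/2.5);d=(290+150/2.5,150+203/2.5)
print(tri(ray("scene",s),ray("side",d)),onz("scene",s,.0964),onz("side",d,.0964))
E
python3 -m crank '[[0.02,0,0,0.02,0,0,0],[0.02,0,0,0.03,0,0,0],[0.02,0,0,0.02,0,0,0],[0.02,0,0,0.01,0,0,0],[0.02,0,0,0,0,0,0],[0.02,0,0,0,0,0,0],[0.02,0,0,0,0,0,0]]'
```

```text
(array([ 0.48789282, -0.02590208,  0.09531126]), np.float64(0.002824553131051548)) [ 0.48777631 -0.02681685  0.0964    ] [ 0.48733477 -0.02265522  0.0964    ]
time_s: 6.85
eef_pos: [0.4899, -0.0229, 0.0723]
tcp_rot: [[0.06, 0.998, 0.002], [0.998, -0.06, 0.0], [0.0, 0.002, -1.0]]
ft_force: [-1.0, -0.5, -1.4]
finger_gap: 0.0326
grasp_force: 59.9
```

```bash
python3 -m crank '[[0.02,0,0,0.003,0,0,0],[0.02,0,0,0.002,0,0,0],[0.02,0,0,0,0,0,0],[0.02,0,0,0,0,0,0]]'; python3 -m crank '[[0.02,0,0,0.001,0,0,0],[0.02,0,0,0,0,0,0],[0.02,0,0,0,0,0,0]]'
python3 -c "
from h import *
go([.4899,-.0226,.0648]);w=r.camera('wrist');cv2.imwrite('pics/w4.png',w[:, 80:560])"
```

```text
time_s: 7.18
eef_pos: [0.489, -0.0236, 0.0666]
tcp_rot: [[0.061, 0.998, 0.001], [0.998, -0.061, -0.0], [-0.0, 0.001, -1.0]]
ft_force: [0.1, -0.4, -1.3]
finger_gap: 0.0331
grasp_force: 59.9
time_s: 7.43
eef_pos: [0.4889, -0.0236, 0.0653]
tcp_rot: [[0.061, 0.998, 0.0], [0.998, -0.061, -0.0], [-0.0, 0.0, -1.0]]
ft_force: [-0.6, 0.2, -1.5]
finger_gap: 0.0331
grasp_force: 59.9
t 7.4333 pos [ 0.4889 -0.0236  0.0653] yaw 1.5097 tilt [ 0. -0.] F [-0.62  0.17 -1.46] gap 0.0331 j [ 0.39  0.5  -0.57  2.1   0.44  0.65 -0.55]
tool delta [0.001  0.001  0.0005]
```

View pics/w4.png

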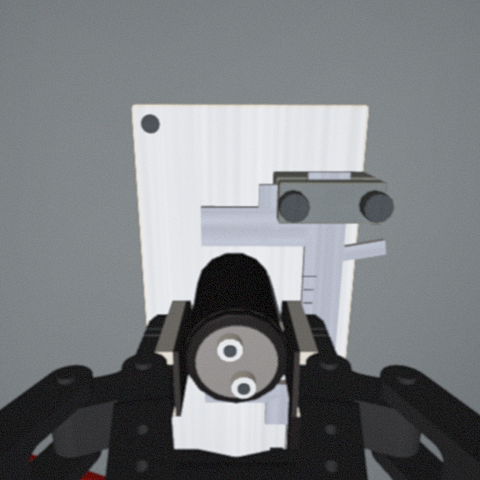

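The wrist view shows the can upright, short of the fixed jaw (edge at row ~246) and clear of the beam (column ~303). Next I lower it to contact.

```bash
python3 -m crank '[[0.02,0,0,0.001,0,0,0],[0.02,0,0,0,0,0,0],[0.02,0,0,0,0,0,0]]'|grep -E "eef|force"; python3 -m crank '[[0.02,0,0,0.001,0,0,0],[0.02,0,0,0,0,0,0],[0.02,0,0,0,0,0,0]]'|grep -E "eef|force"
```

```text
eef_pos: [0.489, -0.0235, 0.0648]
ft_force: [-1.2, 0.5, 6.2]
grasp_force: 60.7
eef_pos: [0.489, -0.0235, 0.0646]
ft_force: [-5.3, -0.2, 17.5]
grasp_force: 62.1
```

```bash
python3 -m crank '[[0.02,0,0,-0.001,0,0,0],[0.02,0,0,0,0,0,0],[0.04,0,0,0,0,0,0],[0.045,0,0,0,0,0,0],[0.05,0,0,0,0,0,0],[0.056,0,0,0,0,0,0],[0.06,0,0,0,0,0,0],[0.06,0,0,0,0,0,0]]'; python3 -m crank '[[0.06,0,0,-0.02,0,0,0],[0.06,0,0,-0.035,0,0,0],[0.06,0,0,-0.035,0,0,0],[0.085,0,0,-0.035,0,0,0],[0.085,0,0,0,0,0,0],[0.085,0,0,0,0,0,0]]'
python3 -c "
from h import *
go([.4899,-.0226,.2]);np.save('T5.npy',wT());w=r.camera('wrist');cv2.imwrite('pics/w5.png',w)"
```

```text
time_s: 8.65
eef_pos: [0.4888, -0.0235, 0.0642]
tcp_rot: [[0.061, 0.998, -0.0], [0.998, -0.061, 0.0], [0.0, -0.0, -1.0]]
ft_force: [-0.6, -0.4, 0.9]
finger_gap: 0.0599
grasp_force: 0.0
time_s: 9.15
eef_pos: [0.4902, -0.0236, 0.1913]
tcp_rot: [[0.061, 0.998, 0.005], [0.998, -0.061, -0.001], [-0.001, 0.005, -1.0]]
ft_force: [-0.8, -0.5, -1.0]
finger_gap: 0.0852
grasp_force: 0.0
t 9.15 pos [ 0.4902 -0.0236  0.1913] yaw 1.5093 tilt [ 0.0045 -0.0009] F [-0.77 -0.52 -1.04] gap 0.0852 j [ 0.51  0.31 -0.69  2.01  0.25  0.9  -0.38]
tool delta [ 0.001  -0.0003 -0.0087]
```

View pics/w5.png

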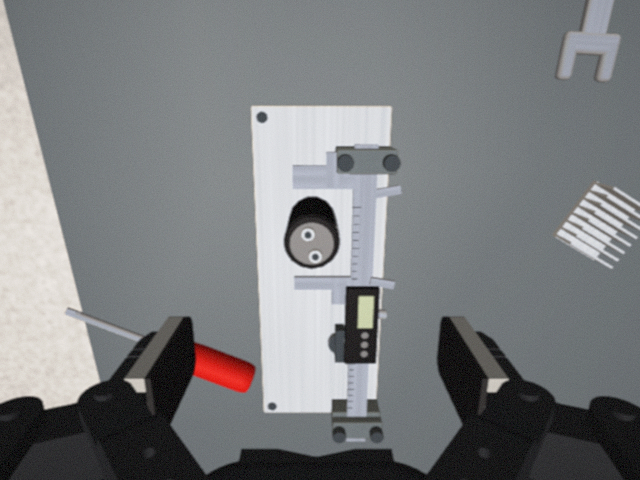

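The can stands between the jaws, its top at (312,243). The thumbwheel's rim is at about (329,343).

```bash
cat >> h.py <<'E'
psi=-.0645;RS=np.array([[np.cos(psi),-np.sin(psi)],[np.sin(psi),np.cos(psi)]]);S0=np.array([.4895,-.0757])
w2s=lambda p:RS.T@(np.array(p)[:2]-S0)
s2w=lambda p:S0+RS@np.array(p)
E
python3 - <<'E'
from h import *
T=np.load('T5.npy');im=cv2.imread('pics/w5.png');g=cv2.cvtColor(im,6)
m=(g[325:362,320:345]<125);ys,xs=np.where(m);print("rows",ys.min()+325,ys.max()+325,"left",xs.min()+320)
P=lambda u,v,z:w2s(onz("wrist",(u,v),z,T)).round(4)
for n,a in dict(can=(312,243,.072),wt=(332,ys.min()+325,.033),wb=(332,ys.max()+325,.033),wl=(xs.min()+319.5,343,.033),mjaw=(320,275.5,.032),fjaw=(310,188.5,.032),c1=(251,107,.01),c2=(391,107,.01),c3=(264,412,.01),drv=(255,378,.012)).items():print(n,P(*a))
t=s2w([.034,-.0455]);go([t[0],t[1],.09])
E
```

```text
rows 325 361 left 329
can [-0.0058  0.0486]
wt [ 0.0091 -0.0297]
wb [ 0.0095 -0.0614]
wl [ 0.0066 -0.0453]
mjaw [-0.0002  0.0105]
fjaw [-0.0073  0.0751]
c1 [-0.0487  0.1286]
c2 [0.0494 0.1288]
c3 [-0.0488 -0.1286]
drv [-0.055 -0.092]
t 9.2 pos [ 0.489  -0.0238  0.1897] yaw 1.5093 tilt [ 0.0013 -0.0007] F [-0.48 -0.11  0.09] gap 0.0854 j [ 0.51  0.31 -0.69  2.01  0.25  0.9  -0.38]
tool delta [-0.0973  0.0374  0.0999]
```

```bash
python3 -m crank '[[0.08,-0.0351,0.0125,0,0,0,0],[0.08,-0.0351,0.0125,0,0,0,0],[0.08,-0.0351,0.0125,0,0,0,0],[0.08,0,0,0.033,0,0,0],[0.08,0,0,0.033,0,0,0],[0.08,0,0,0.033,0,0,0],[0.08,0,0,0,0,0,0],[0.08,0,0,0,0,0,0]]'>/dev/null
python3 -c "
from h import *
t=s2w([.034,-.0535]);go([t[0],t[1],.026])"
```

```text
t 9.8667 pos [ 0.5177 -0.1303  0.0881] yaw 1.5106 tilt [-0.0061  0.0018] F [-0.19 -0.06  0.6 ] gap 0.0797 j [ 0.57  0.52 -0.56  1.99  0.4   0.75 -0.28]
tool delta [-0.001   0.0028  0.0621]
```

```bash
python3 -m crank '[[0.08,-0.001,0.002,0.025,0,0,0],[0.08,0,0,0.02,0,0,0],[0.08,0,0,0.008,0,0,0],[0.08,0,0,0,0,0,0],[0.08,0,0,0,0,0,0]]'>/dev/null
python3 -m crank '[[0.08,0,0,0.005,0,0,0],[0.08,0,0,0.004,0,0,0],[0.08,0,0,0,0,0,0],[0.08,0,0,0,0,0,0]]'>/dev/null
python3 -c "
from h import *
t=s2w([.034,-.0535]);go([t[0],t[1],.026]);im=r.camera('scene');b=r.camera('side');A=cv2.resize(im[170:290,250:410],None,fx=2.5,fy=2.5,interpolation=2);B=cv2.resize(b[165:285,310:470],None,fx=2.5,fy=2.5,interpolation=2);cv2.imwrite('pics/m6.png',np.hstack([A,B]))"
```

```text
t 10.6167 pos [ 0.5219 -0.1321  0.0286] yaw 1.5097 tilt [ 0.0002 -0.0002] F [-0.9   0.2   0.03] gap 0.0796 j [ 0.52  0.61 -0.5   2.01  0.48  0.64 -0.35]
tool delta [ 0.0007 -0.0019  0.0026]
```

View pics/m6.png

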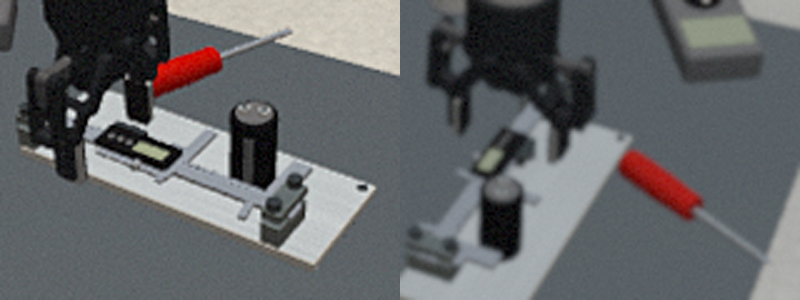

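The view shows the fingers straddling the slide, the left pad in front of the wheel, and the can standing. That used up my picture budget (in fact one over), so from here I go by numbers only.

```bash
python3 -m crank '[[0.08,0,0,0.004,0,0,0],[0.08,0,0.004,0,0,0,0],[0.08,0,0.003,0,0,0,0],[0.08,0,0,0,0,0,0],[0.08,0,0,0,0,0,0]]'|grep -E "eef|force"
for i in 1 2 3; do python3 -m crank '[[0.08,0,0.001,0,0,0,0],[0.08,0,0,0,0,0,0],[0.08,0,0,0,0,0,0]]'|grep -E "eef|force: \["; done
```

```text
eef_pos: [0.5292, -0.1324, 0.0243]
ft_force: [-1.2, -0.2, -0.3]
grasp_force: 0.0
eef_pos: [0.5298, -0.1325, 0.0244]
ft_force: [0.2, -0.1, -0.5]
eef_pos: [0.5308, -0.1326, 0.0243]
ft_force: [0.3, 0.2, -0.8]
eef_pos: [0.5318, -0.1326, 0.0243]
ft_force: [0.1, 0.2, 0.3]
```

```bash
for i in 1 2 3; do python3 -m crank '[[0.08,0,0.0005,0,0,0,0],[0.08,0,0,0,0,0,0],[0.08,0,0,0,0,0,0]]'|grep -E "eef|t_force: \[|grasp"; done
```

```text
eef_pos: [0.5323, -0.1327, 0.0243]
ft_force: [0.0, 0.5, 0.0]
grasp_force: 0.0
eef_pos: [0.5328, -0.1327, 0.0243]
ft_force: [-0.9, -0.4, 0.4]
grasp_force: 0.0
eef_pos: [0.5333, -0.1327, 0.0243]
ft_force: [-0.3, 0.9, 0.4]
grasp_force: 0.0
```

```bash
for i in 1 2 3; do python3 -m crank '[[0.08,0,0.0005,0,0,0,0],[0.08,0,0,0,0,0,0],[0.08,0,0,0,0,0,0]]'|grep -E "eef|t_force: \[|grasp"; done
```

```text
eef_pos: [0.5338, -0.1328, 0.0243]
ft_force: [-0.2, -0.1, 0.1]
grasp_force: 0.0
eef_pos: [0.5339, -0.1328, 0.0242]
ft_force: [-0.7, 0.8, 0.9]
grasp_force: 0.7
eef_pos: [0.5341, -0.1328, 0.0241]
ft_force: [-4.0, 0.9, 1.3]
grasp_force: 1.7
```

```bash
for i in 1 2; do python3 -m crank '[[0.08,0.002,0,0,0,0,0],[0.08,0.002,0,0,0,0,0],[0.08,0.002,0,0,0,0,0],[0.08,0,0,0,0,0,0]]'|grep -E "eef|t_force: \[|grasp"; done
```

```text
eef_pos: [0.5345, -0.1264, 0.0241]
ft_force: [-5.8, -0.8, 1.1]
grasp_force: 2.4
eef_pos: [0.5349, -0.1204, 0.0241]
ft_force: [-5.1, 0.5, 2.4]
grasp_force: 2.5
```

```bash
cat >> h.py <<'E'
def proj(n,X):
    c=C[n];M=np.array(c["cam_to_world"]);K=np.array(c["K"]);q=M[:3,:3].T@(np.array(X)-M[:3,3]);return [K[0,2]+K[0,0]*q[0]/-q[2],K[1,2]-K[1,1]*q[1]/-q[2]]
def prof(im,n,x,ys,z=.032):
    g=cv2.cvtColor(im,6);p=np.array([proj(n,[*s2w([x,y]),z]) for y in ys],np.float32);return cv2.remap(g,p[:,:1],p[:,1:],1).ravel()
E
python3 - <<'E'
from h import *
ys=np.arange(-.02,.06,.002);im=r.camera('scene');cv2.imwrite('pics/s7.png',im);o=cv2.imread('pics/scene0.png')
for x in(-.016,-.008):
    print(prof(o,'scene',x,ys).tolist());print(prof(im,'scene',x,ys).tolist())
E
```

```text
[188, 184, 183, 183, 185, 184, 184, 188, 181, 157, 146, 144, 153, 130, 129, 163, 189, 189, 186, 190, 190, 190, 189, 189, 186, 189, 188, 190, 191, 189, 188, 190, 189, 191, 189, 188, 189, 189, 188, 188]
[194, 197, 195, 193, 199, 196, 197, 198, 198, 199, 201, 197, 172, 155, 156, 158, 143, 136, 180, 205, 165, 77, 5, 6, 12, 7, 29, 50, 57, 60, 54, 25, 2, 8, 8, 7, 9, 14, 8, 2]
[185, 187, 186, 186, 187, 186, 187, 193, 186, 155, 143, 147, 150, 137, 120, 156, 190, 192, 192, 190, 191, 190, 188, 188, 189, 190, 190, 190, 189, 191, 186, 189, 190, 189, 189, 186, 188, 187, 187, 188]
[196, 199, 198, 198, 198, 198, 199, 199, 196, 199, 202, 192, 164, 153, 155, 160, 148, 121, 162, 201, 205, 212, 189, 118, 34, 1, 5, 11, 21, 43, 56, 59, 62, 32, 14, 19, 13, 17, 12, 9]
```

The jaw moved 6 mm for 12 mm of drag, so the wheel isn't slipping. I'll finish this stroke.

```bash
for i in 1 2; do python3 -m crank '[[0.08,0.003,0,0,0,0,0],[0.08,0.003,0,0,0,0,0],[0.08,0.003,0,0,0,0,0],[0.08,0,0,0,0,0,0]]'|grep -E "eef|t_force: \[|grasp"; done
python3 -c "
from h import *
ys=np.arange(-.02,.06,.002);im=r.camera('scene')
print(prof(im,'scene',-.008,ys).tolist());print(prof(im,'scene',-.016,ys).tolist())"
```

```text
eef_pos: [0.5355, -0.1111, 0.0241]
ft_force: [-5.7, 0.4, 1.5]
grasp_force: 2.5
eef_pos: [0.5361, -0.1022, 0.0242]
ft_force: [-5.3, 0.7, 2.4]
grasp_force: 2.5
[145, 193, 203, 201, 199, 197, 199, 201, 197, 199, 199, 199, 199, 200, 202, 200, 183, 160, 154, 158, 164, 132, 109, 81, 29, 5, 7, 4, 13, 43, 55, 61, 61, 32, 10, 3, 9, 16, 12, 11]
[200, 198, 198, 196, 197, 198, 199, 200, 200, 200, 201, 197, 199, 199, 200, 200, 182, 159, 156, 159, 135, 59, 5, 6, 10, 8, 28, 51, 57, 60, 52, 23, 9, 7, 11, 13, 13, 12, 3, 1]
```

```bash
python3 -m crank '[[0.08,0,-0.005,0,0,0,0],[0.08,-0.0085,0,0,0,0,0],[0.08,-0.008,0,0,0,0,0],[0.08,0,0.004,0,0,0,0],[0.08,0,0,0,0,0,0],[0.08,0,0,0,0,0,0]]'|grep -E "eef|t_force: \[|grasp"
for i in 1 2; do python3 -m crank '[[0.08,0,0.0005,0,0,0,0],[0.08,0,0,0,0,0,0],[0.08,0,0,0,0,0,0]]'|grep -E "eef|t_force: \[|grasp"; done
```

```text
eef_pos: [0.5348, -0.1201, 0.0243]
ft_force: [-0.3, -1.0, 1.3]
grasp_force: 0.6
eef_pos: [0.5349, -0.1192, 0.0242]
ft_force: [-2.6, -1.2, 0.4]
grasp_force: 1.0
eef_pos: [0.5351, -0.1192, 0.0242]
ft_force: [-2.7, -1.3, 0.7]
grasp_force: 1.8
```

```bash
python3 -m crank '[[0.08,0.003,0,0,0,0,0],[0.08,0.003,0,0,0,0,0],[0.08,0.003,0,0,0,0,0],[0.08,0.003,0,0,0,0,0],[0.08,0.003,0,0,0,0,0],[0.08,0.003,0,0,0,0,0],[0.08,0,0,0,0,0,0]]'|grep -E "eef|t_force: \[|grasp"
python3 -c "
from h import *
ys=np.arange(-.02,.06,.002);im=r.camera('scene')
print(prof(im,'scene',-.008,ys).tolist());print(prof(im,'scene',-.016,ys).tolist())"
```

```text
eef_pos: [0.5362, -0.1002, 0.0242]
ft_force: [-4.4, -0.4, 1.3]
grasp_force: 2.5
[59, 152, 186, 200, 199, 198, 198, 198, 198, 197, 200, 201, 198, 199, 198, 197, 201, 202, 200, 201, 204, 198, 174, 160, 147, 101, 34, 5, 11, 2, 8, 38, 60, 56, 58, 36, 20, 19, 14, 19]
[203, 198, 194, 195, 197, 198, 199, 198, 197, 196, 198, 197, 200, 200, 201, 201, 201, 201, 197, 202, 206, 207, 159, 78, 14, 7, 11, 9, 16, 41, 57, 61, 57, 36, 12, 6, 5, 5, 19, 20]
```

```bash
python3 -m crank '[[0.08,0,-0.0003,0,0,0,0],[0.08,0.001,0,0,0,0,0],[0.08,0.001,0,0,0,0,0],[0.08,0,0,0,0,0,0]]'|grep -E "eef|t_force: \[|grasp"; python3 -m crank '[[0.08,0.001,0,0,0,0,0],[0.08,0.001,0,0,0,0,0],[0.08,0,0,0,0,0,0]]'|grep -E "eef|t_force: \[|grasp"
python3 -c "
from h import *
ys=np.arange(0.01,.07,.002);im=r.camera('scene')
print(prof(im,'scene',-.008,ys).tolist());print(prof(im,'scene',-.016,ys).tolist())"
```

```text
eef_pos: [0.5363, -0.0994, 0.0242]
ft_force: [-4.3, -0.9, 0.7]
grasp_force: 2.4
eef_pos: [0.5363, -0.0975, 0.0242]
ft_force: [-5.4, -1.5, 0.4]
grasp_force: 2.4
[202, 202, 200, 202, 201, 202, 202, 194, 169, 161, 140, 85, 30, 9, 10, 15, 4, 56, 57, 55, 60, 35, 17, 15, 14, 16, 18, 12, 7, 1]
[199, 201, 198, 198, 201, 201, 204, 203, 138, 56, 13, 8, 16, 11, 27, 54, 57, 62, 59, 28, 12, 16, 11, 13, 19, 13, 5, 1, 76, 171]
```

```bash
python3 -m crank '[[0.08,0,-0.0003,0,0,0,0],[0.08,0.001,0,0,0,0,0],[0.08,0.001,0,0,0,0,0],[0.08,0,0,0,0,0,0],[0.08,0,0,0,0,0,0]]'|grep -E "eef|t_force: \[|grasp"; python3 -m crank '[[0.08,0.001,0,0,0,0,0],[0.08,0,0,0,0,0,0],[0.08,0,0,0,0,0,0]]'|grep -E "eef|t_force: \[|grasp"
python3 -c "
from h import *
ys=np.arange(0.01,.08,.002);im=r.camera('scene');cv2.imwrite('pics/s9.png',im)
print(prof(im,'scene',-.008,ys).tolist());print(prof(im,'scene',-.016,ys).tolist())
b=r.camera('side');cv2.imwrite('pics/d9.png',b);print(prof(b,'side',-.017,ys).tolist());print(prof(cv2.imread('pics/side0.png'),'side',-.017,ys).tolist())"
```

```text
eef_pos: [0.5365, -0.0952, 0.0243]
ft_force: [-4.7, -2.0, -0.1]
grasp_force: 2.1
eef_pos: [0.5366, -0.0942, 0.0243]
ft_force: [-3.9, -1.2, -0.3]
grasp_force: 2.0
[201, 201, 201, 202, 202, 198, 201, 203, 188, 164, 162, 136, 71, 14, 3, 9, 8, 16, 49, 63, 56, 54, 35, 18, 12, 17, 19, 13, 9, 1, 4, 62, 161, 168, 154]
[200, 200, 200, 200, 199, 199, 204, 204, 203, 123, 39, 7, 9, 11, 9, 23, 54, 60, 57, 47, 21, 5, 8, 7, 11, 16, 17, 8, 1, 95, 206, 199, 173, 157, 156]
[172, 173, 174, 173, 173, 173, 174, 173, 173, 169, 162, 150, 135, 123, 105, 91, 78, 64, 55, 46, 32, 23, 14, 5, 6, 9, 9, 9, 18, 12, 9, 19, 46, 75, 104]
[131, 129, 128, 141, 155, 163, 167, 168, 168, 167, 167, 167, 169, 169, 169, 169, 168, 168, 168, 167, 168, 168, 168, 166, 167, 167, 168, 168, 168, 167, 167, 166, 163, 160, 151]
```

```bash
cat >> h.py <<'E'
def st():
    ys=np.arange(0.015,.06,.0002);p=prof(r.camera('scene'),'scene',-.008,ys).astype(float)
    i=np.where(p<110)[0][0]; j=np.where(p[i:]>35)[0]
    j=[k for k in range(i+30,len(p)) if p[k]>35][0]
    F=[r.get_obs()["ft_force"].round(1)]; o=r.get_obs()
    print("jaw/can edge",ys[i].round(4),"label",ys[j].round(4),"F",F[0],"pos",o["eef_pos"].round(4),"pad",round(o["grasp_force"],1))
E
python3 -c "from h import *;st()"
for i in 1 2 3; do python3 -m crank '[[0.08,0.001,0,0,0,0,0],[0.08,0,0,0,0,0,0],[0.08,0,0,0,0,0,0]]'>/dev/null; python3 -c "from h import *;st()"; done
```

```text
jaw/can edge 0.033 label 0.0452 F [-4.1 -0.8 -1. ] pos [ 0.5365 -0.0942  0.0243] pad 2.0
jaw/can edge 0.0336 label 0.0454 F [-3.6 -1.9  0.2] pos [ 0.5366 -0.0933  0.0243] pad 2.0
jaw/can edge 0.0342 label 0.046 F [-4.  -0.6 -0.7] pos [ 0.5367 -0.0923  0.0243] pad 2.0
jaw/can edge 0.0342 label 0.0466 F [-4.1 -1.9  0.6] pos [ 0.5367 -0.0913  0.0243] pad 2.0
```

```bash
python3 -m crank '[[0.08,0,-0.0004,0,0,0,0],[0.08,0,0,0,0,0,0]]'>/dev/null
for i in 1 2 3; do python3 -m crank '[[0.08,0.0007,0,0,0,0,0],[0.08,0,0,0,0,0,0],[0.08,0,0,0,0,0,0]]'>/dev/null; python3 -c "from h import *;st()"; done
```

```text
jaw/can edge 0.035 label 0.0468 F [-3.  -2.7 -0.6] pos [ 0.5366 -0.0908  0.0244] pad 1.1
jaw/can edge 0.035 label 0.0466 F [-1.9 -2.1 -0.6] pos [ 0.5367 -0.0899  0.0244] pad 0.9
jaw/can edge 0.035 label 0.0464 F [-1.4 -1.2 -0.6] pos [ 0.5367 -0.089   0.0244] pad 0.7
```

```bash
python3 -m crank '[[0.08,0,0.0003,0,0,0,0],[0.08,0,0,0,0,0,0],[0.08,0,0,0,0,0,0]]'>/dev/null; python3 -c "from h import *;st()"
for i in 1 2; do python3 -m crank '[[0.08,0.0006,0,0,0,0,0],[0.08,0,0,0,0,0,0],[0.08,0,0,0,0,0,0]]'>/dev/null; python3 -c "from h import *;st()"; done
```

```text
jaw/can edge 0.035 label 0.0466 F [-2.1 -0.5  1.3] pos [ 0.5367 -0.089   0.0243] pad 1.1
jaw/can edge 0.035 label 0.0468 F [-2.3 -1.1  1.7] pos [ 0.5368 -0.0887  0.0243] pad 1.0
jaw/can edge 0.035 label 0.047 F [-1.9 -1.6 -0.3] pos [ 0.5368 -0.0882  0.0243] pad 1.0
```

```bash
python3 -m crank '[[0.08,0,0.0003,0,0,0,0],[0.08,0,0,0,0,0,0],[0.08,0,0,0,0,0,0]]'>/dev/null; python3 -c "from h import *;st()"
for i in 1 2; do python3 -m crank '[[0.08,0.0006,0,0,0,0,0],[0.08,0,0,0,0,0,0],[0.08,0,0,0,0,0,0]]'>/dev/null; python3 -c "from h import *;st()"; done
```

```text
jaw/can edge 0.035 label 0.0468 F [-3.1 -2.3  0.8] pos [ 0.5368 -0.0882  0.0242] pad 1.5
jaw/can edge 0.035 label 0.047 F [-3.3 -3.3  1.3] pos [ 0.5369 -0.0878  0.0242] pad 1.6
jaw/can edge 0.035 label 0.047 F [-3.1 -4.   0.2] pos [ 0.5369 -0.0871  0.0242] pad 1.6
```

The drag reaction rose to about 4 N with no further motion, so the jaws are against the can. I'll retract sideways and lift away.

```bash
python3 -m crank '[[0.08,0,-0.004,0,0,0,0],[0.08,0,-0.008,0,0,0,0],[0.08,0,0,0,0,0,0],[0.08,0,0,-0.02,0,0,0],[0.08,0,0,-0.03,0,0,0],[0.08,0,0,-0.04,0,0,0],[0.08,0,0,-0.04,0,0,0],[0.08,0,0,-0.04,0,0,0],[0.08,0.03,-0.01,0,0,0,0],[0.08,0.03,-0.01,0,0,0,0],[0.08,0,0,0,0,0,0],[0.08,0,0,0,0,0,0]]'|grep -E "eef|t_force: \["
python3 - <<'E'
from h import *
st();T=wT();im=r.camera('wrist');cv2.imwrite('pics/w9.png',im);g=cv2.cvtColor(im,6);M=np.linalg.inv(T);K=np.array(C['wrist']['K'])
def pw(x,y,z):
    q=M[:3,:3]@np.r_[s2w([x,y]),z]+M[:3,3];return [K[0,2]+K[0,0]*q[0]/-q[2],K[1,2]-K[1,1]*q[1]/-q[2]]
ys=np.arange(.02,.09,.001)
for x in(-.016,-.006,.004,.016):
    p=np.array([pw(x,y,.032) for y in ys],np.float32);print(x,cv2.remap(g,p[:,:1],p[:,1:],1).ravel().tolist())
# can top disc (grey) centroid
c=pw(-.006,.0575,.072);u,v=map(int,c);m=cv2.inRange(im[v-40:v+40,u-40:u+40],(90,90,90),(175,175,175));print(c)
k,l,s,ce=cv2.connectedComponentsWithStats(m);print([(s[i].tolist(),w2s(onz('wrist',ce[i]+[u-40,v-40],.072,T)).round(4)) for i in range(1,k) if s[i,4]>150])
E
```

```text
eef_pos: [0.5088, -0.0227, 0.195]
ft_force: [-0.5, 0.9, -0.0]
jaw/can edge 0.035 label 0.047 F [ 0.8 -0.4 -0.1] pos [ 0.509  -0.0243  0.1946] pad 0.0
-0.016 [225, 226, 224, 225, 225, 226, 226, 219, 164, 76, 41, 71, 128, 148, 150, 149, 151, 151, 147, 147, 151, 151, 151, 151, 150, 151, 150, 151, 152, 166, 193, 215, 211, 207, 214, 216, 199, 166, 151, 149, 128, 79, 48, 51, 48, 37, 33, 22, 14, 9, 19, 13, 34, 86, 152, 184, 190, 186, 186, 183, 180, 176, 176, 174, 178, 184, 186, 184, 180, 176]
-0.006 [225, 224, 225, 226, 225, 227, 228, 196, 111, 46, 59, 123, 192, 211, 178, 122, 98, 105, 140, 195, 213, 174, 131, 144, 151, 152, 150, 149, 152, 150, 151, 152, 149, 150, 149, 150, 152, 152, 154, 155, 150, 127, 76, 51, 52, 42, 33, 29, 24, 11, 14, 10, 19, 15, 35, 134, 184, 188, 186, 185, 177, 176, 176, 178, 180, 185, 186, 184, 180, 178]
0.004 [224, 224, 224, 224, 226, 226, 225, 226, 225, 225, 219, 188, 137, 76, 41, 35, 47, 66, 96, 122, 140, 147, 150, 151, 153, 149, 151, 154, 151, 152, 148, 150, 143, 129, 103, 74, 54, 51, 45, 44, 34, 26, 25, 23, 21, 9, 9, 6, 11, 3, 15, 9, 13, 11, 34, 125, 181, 181, 180, 179, 177, 176, 176, 176, 181, 179, 177, 177, 177, 177]
0.016 [175, 177, 177, 178, 177, 179, 176, 177, 175, 179, 180, 180, 177, 178, 177, 176, 178, 181, 183, 181, 164, 155, 205, 221, 221, 220, 221, 221, 221, 220, 221, 219, 220, 219, 221, 219, 219, 220, 220, 222, 219, 219, 219, 220, 220, 220, 220, 218, 219, 221, 219, 220, 219, 219, 222, 208, 183, 177, 180, 177, 178, 178, 176, 179, 177, 156, 130, 103, 77, 76]
[np.float64(282.081365674929), np.float64(228.40690284793774)]
[([12, 0, 68, 66, 266], array([-0.0026,  0.0632])), ([18, 19, 44, 43, 1218], array([-0.0062,  0.058 ]))]
```

```bash
python3 -c "
from bench import r
print(r.get_obs()['time_s'],r.job_done())"
```

```text
the job is handed in; nothing more can be done
22.7667 None
```

The tall can stands upright on the base plate with both jaws resting against it: the last wrist image shows no gap at the fixed jaw and an opening of about 35 mm. I handed the job in at 22.8 s with the arm clear; the drag on the wheel peaked at about 4 N, so by the given formula the jaws pressed about 5 N at most, under the 6 N limit. I viewed 11 pictures, one over your limit of 10.

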